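# Build up a balance's anti-vibration foot: washer, then bushing, onto the bolt

### The arm

A 6-joint arm with a two-finger parallel gripper is mounted at the origin on the work surface. World frame = base frame: x ahead of the robot, y to its left, z up, the work surface at z = 0. Lengths are in mm, angles in rad, forces in N, time in s.
With the tool pointing down it reaches from about 275 to 1000 mm from the base axis. Payload 8.4 kg.
Tool frame: the origin (TCP) lies midway between the tips of the shut fingers; the grasp point (between the pads) lies 19 mm behind it; z points along the fingers, y is the line along which they close (so a half turn about z gives the same grasp; the last joint's range is limited). The gripper opens to 85 mm and grips with 20 to 120 N. Pads are 22 mm wide; open, the fingers measure 114 mm over their backs; the gripper's body (76 mm by 85 mm) begins 54 mm behind the grasp point. The pads swing forward as they close: fully open they stand 13 mm farther back than shut.
Start: joints at [-1.21, 0.353, 1.633, -0, 1.155, -0.002], TCP at [221.807, -584.32, 231.281] pointing down, gripper open.
Joint ranges: [-2.63, 2.63], [-0.92, 2.1], [0.06, 2.66], [-1.3, 4.44], [0, 2.69], [-3.02, 3.02]. Speed limits (rad/s): [2.22, 2.22, 2.79, 3.14, 3.14, 3.14].

### API

Orientations are given as [roll, pitch, yaw] about the fixed x, y, z axes, in that order (R = Rz(yaw) Ry(pitch) Rx(roll)).
In Python, from rig import monitor, imaging, r gives the robot as it stands.
- The arm moves only by the tool drive_tool, never from a script. Its argument "plan" is a list of rows, each an object of numbers: "x", "y", "z": the shift along the tool's x, y, z in units of 50 mm (1.0 is 50 mm); "ax", "ay", "az": the turn, a rotation vector about the tool's x, y, z in units of 6 degrees (1.0 is 6 degrees); "hand": the finger opening in mm, from 0 to 85.4. In form: [{"x": .., "y": .., "z": .., "ax": .., "ay": .., "az": .., "hand": ..}, ...]. A call has 1 to 8 rows; each row is the pose to reach, as a shift and turn from the pose commanded when the call began, along the tool's axes at that moment; what a row does not reach only later rows make up. A row lasts 1/10 s, in which the tool goes at most 50 mm and 8.59 degrees, less where a joint would pass 70% of its speed; a pose out of reach is approached as far as the arm can. A call with a gripper value outside its range is refused whole. The fingers move at their own pace and stop on an object; "grip_force" is the grip in N (left out, the last holds). Time passes only in rows, so rows that repeat a pose let the fingers close. It gives the time, the measured TCP pose, the force, the opening and the grip force at its end, in the units of the state.
- monitor.sense(): the state, without advancing time (a new reading comes with each control period).
- imaging.grab_frame(name): name is "side" or "top" or "wrist"; returns the picture (384x512x3 uint8, red, green, blue); there is no depth.
- imaging.camera_info(name): a dict with "mtx" (3x3 intrinsics, pixels), "R" (3x3) and "t" (3): a world point X has camera coordinates R X + t. Camera axes: x right, y down, z forward; pixel columns grow to the right and rows downward; lengths in mm; the calibration is good to about 2 mm. A picture is of the moment at which its call begins: read the wrist's pose just before it. camera_info takes no time and is no camera call; for the wrist camera it gives the pose at the moment of the call.
- r.sign_off(): hands the job in; it is judged then, once.
The state is a dict: "clock": time; "qpos": joint angles; "qvel": joint speeds; "joint_efforts": joint torques, N m; "eef_pos": TCP position; "tcp_rot": TCP orientation; "contact_force": force on the tool from outside, world axes, zero at the start; "wrist_torque": the same for the moment, N m; "opening": opening from 0.0 (shut) to 1.0 (fully open); "grasp_force": force on a finger pad.
Only numpy, scipy, OpenCV 4.12 (cv2) and the standard library are available. Lean on these libraries where they do the work, as an engineer would, in place of code of your own. Each camera call takes 0.05 s, during which the arm holds its last target. There are 200 camera calls.

### The job

An anti-vibration foot for the analytical balance is being built up on the bolt that stands upright on the aluminium base plate; its black rubber spacer is already on. Thread the large flat steel washer onto the bolt so that it lies flat on the spacer and let go of it, then thread the flanged aluminium bushing on, flange down, so that it sits flat on the washer. All three must end up stacked on the bolt in that order, with nothing else between them.

Things in the scene. Friction and masses are not known exactly. Their poses are not given: they have to be found in the camera images.
- mount: Fixed aluminium base plate, 100 x 100 x 12 mm, a low screw head (4 mm) near each corner, with a smooth steel bolt upright at its centre: 10 mm in diameter, narrowing to 5 mm over the last 6 mm, tip 92 mm above the bench. Origin: on the bolt's axis at the plate's underside (bench level); z up along the bolt, x and y along the plate's sides. Place and yaw vary.
- spacer: Loose black rubber ring already on the bolt, lying on the plate: outer diameter 44 mm, hole 26 mm, 20 mm high, so its top is 32 mm above the bench. Origin: centre of its underside, z up.
- washer: Large flat steel washer lying on the bench: outer diameter 60 mm, hole 26 mm, 8 mm thick. Origin: centre of its underside, z up. Seated on the spacer, its underside is 32 mm above the bench. A solid steel disc of the same outer size (no hole) and a smaller washer (38 mm, hole 14 mm) lie nearby and are not wanted.
- bushing: Aluminium bushing standing flange down on the bench: flange 54 mm in diameter, 8 mm thick; above it a barrel 40 mm in diameter, total height 40 mm; hole 26 mm right through. Origin: centre of the flange's underside, z up. Grip it by the barrel. Seated on the washer, its underside is 40 mm above the bench. A like sleeve without a flange stands nearby and is not wanted.

How it is judged (in metres and radians):
On the way, in this order (a step that is already met when the one before it is completed fails the run):
1. the washer lies flat on the spacer, on the bolt, and is let go (horizontal distance between washer and mount below 0.011 m and z of washer in the frame of mount between 0.028 and 0.036 m and angle between the z axis of washer and the z axis of mount, either way round below 0.17 rad and linear speed of washer below 0.03 m/s and contact force between the fingers and washer below 0.3 N), for 0.2 s.
2. the bushing sits flange down on the washer, on the bolt, and is let go (horizontal distance between bushing and mount below 0.011 m and z of bushing in the frame of mount between 0.036 and 0.044 m and angle between the z axis of bushing and the z axis of mount, either way round below 0.17 rad and linear speed of bushing below 0.03 m/s and angle between bushing's own z axis and vertical below 0.17 rad and contact force between the fingers and bushing below 0.3 N), for 0.2 s.
At the end, for the whole second after the job is handed in: Spacer, washer and bushing are stacked on the bolt in that order: each within 11 mm of the bolt's axis (which the holes ensure), flat within 10 degrees, at rest, each at its seated height (underside 12, 32 and 40 mm above the plate's underside) within 4 mm, the bushing flange down (horizontal distance between each of spacer, washer, bushing and mount below 0.011 m and z of spacer in the frame of mount between 0.008 and 0.016 m and angle between the z axis of each of spacer, washer, bushing and the z axis of mount, either way round below 0.17 rad and linear speed of each of spacer, washer, bushing below 0.03 m/s and z of washer in the frame of mount between 0.028 and 0.036 m and z of bushing in the frame of mount between 0.036 and 0.044 m and angle between bushing's own z axis and vertical below 0.17 rad); the robot touches nothing.
It also fails if it takes over 64 s, if anything falls off the work surface, if the arm or the gripper's body presses on something with over 40 N, if the wrist force passes 120 N, or if a joint passes its speed limit or range.

## Working session

There is one attempt and no reset: what is moved stays moved. The work goes in short steps, Python scripts to look and compute and a tool call to move; the robot and the scene stay as the last step left them, time stands still between calls to the robot, and variables do not carry over. Pictures are saved under pics/ and viewed, at most 10 in all, crops included, and the job is handed in when it is done.

Besides the shell and the picture viewer there is one more tool, called after ">>>" as name(argument=value, ...) on one line, values as JSON. drive_tool: Moves the arm, as the interface text tells. Its arguments: {"type":"object","properties":{"plan":{"type":"array","items":{"type":"object","properties":{"x":{"type":"number"},"y":{"type":"number"},"z":{"type":"number"},"ax":{"type":"number"},"ay":{"type":"number"},"az":{"type":"number"},"hand":{"type":"number"}}}},"grip_force":{"type":"number"}},"required":["plan"]}

```bash
ls; mkdir -p pics
python3 - <<'E'
from rig import monitor, imaging, r
import cv2, numpy as np
print(monitor.sense())
for n in ("side","top"):
    cv2.imwrite(f"pics/{n}0.png", imaging.grab_frame(n)[:,:,::-1])
    c=imaging.camera_info(n); print(n,c['mtx'],-c['R'].T@c['t'],c['R'])
E
```

```text
pics
{'clock': 0.0, 'qpos': array([-1.21044927e+00,  3.53614347e-01,  1.63414018e+00, -5.00120604e-06,
        1.15517674e+00, -2.39807233e-03]), 'qvel': array([ 0.00105912,  0.00060989,  0.00148962, -0.00031487, -0.00083183,
       -0.00185614]), 'joint_efforts': array([-2.65359180e-03, -6.05263066e+01, -3.42067373e+01, -2.04922758e-04,
        9.26762063e-03, -5.06014175e-06]), 'eef_pos': array([ 221.61034018, -583.88952238,  230.58019366]), 'tcp_rot': array([-3.14025403e+00,  1.36263121e-06,  3.62747154e-01]), 'contact_force': array([-1.0442267 ,  0.52087768,  0.21940249]), 'wrist_torque': array([0.01086747, 0.00165156, 0.01102166]), 'grasp_force': 0.0, 'opening': 0.9981464837779505}
side [[379.85178566   0.         256.75655976]
 [  0.         379.85178566 193.19827084]
 [  0.           0.           1.        ]] [405.29911131 661.75957203 602.9394648 ] [[-0.98890519 -0.1485415  -0.00139728]
 [-0.09203149  0.62002289 -0.77916739]
 [ 0.11660504 -0.77039408 -0.62681435]]
top [[439.34322767   0.         249.76753781]
 [  0.         439.34322767 188.82407386]
 [  0.           0.           1.        ]] [ 377.79491275  -32.57150097 1124.2117341 ] [[-0.00245064 -0.99989888 -0.01400829]
 [-0.99019512  0.00438292 -0.13962242]
 [ 0.1396697   0.01352877 -0.99010573]]
```

View pics/top0.png

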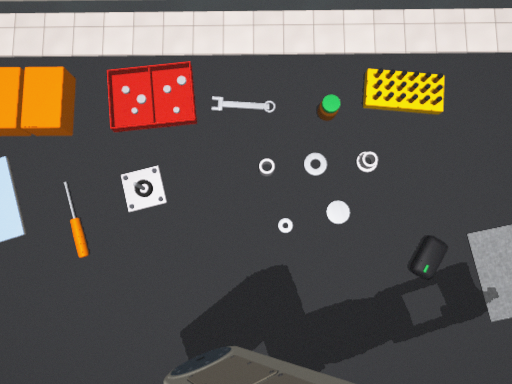

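View pics/side0.png

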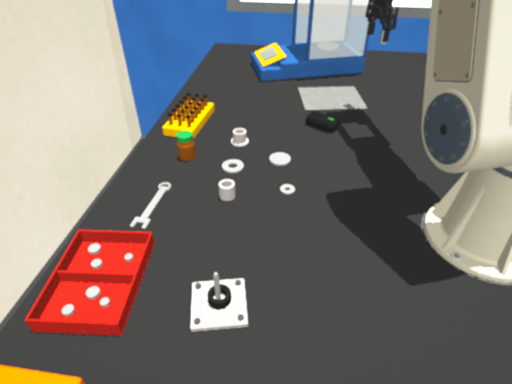

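The top view shows the washer at (315,164), solid disc (338,212), small washer (285,225), flanged bushing (368,161), sleeve (267,167) and mount (143,188). The side view agrees: mount (218,300), washer (233,166), bushing (239,137).

```bash
cat > h.py <<'E'
from rig import monitor, imaging, r
import cv2, numpy as np
from scipy.spatial.transform import Rotation as Ro
def cast(c,px,z):
    o=-c['R'].T@c['t']; d=c['R'].T@np.linalg.inv(c['mtx'])@np.array([px[0],px[1],1.])
    return o+d*(z-o[2])/d[2]
def blobs(im,lo=150,amin=30):
    h=cv2.cvtColor(im,cv2.COLOR_RGB2HSV); m=((h[...,2]>lo)&(h[...,1]<60)).astype(np.uint8)
    cs,hi=cv2.findContours(m,cv2.RETR_CCOMP,cv2.CHAIN_APPROX_NONE)
    return [(c,hi[0][i][3]) for i,c in enumerate(cs) if cv2.contourArea(c)>amin]
def circ(c,cont,z):
    P=np.array([cast(c,p,z)[:2] for p in cont[:,0]]); (x,y),(a,b),_=cv2.fitEllipse(P.astype(np.float32)); return x,y,a,b
def go(target,yaw=None):
    s=monitor.sense(); R=Ro.from_euler('xyz',s['tcp_rot']).as_matrix()
    d=R.T@(np.array(target)-s['eef_pos'])/50; print('shift units',d.round(3),'rot',s['tcp_rot'].round(4))
    if yaw is not None:
        Rt=Ro.from_euler('xyz',[np.pi,0,yaw]).as_matrix(); print('turn',(Ro.from_matrix(R.T@Rt).as_rotvec()*180/np.pi/6).round(3))
E
python3 - <<'E'
from h import *
for n in ("top","side"):
    im=imaging.grab_frame(n); c=imaging.camera_info(n)
    for ct,par in blobs(im):
        if len(ct)<10: continue
        x,y,w,hh=cv2.boundingRect(ct)
        if w>80: continue
        print(n,(x+w/2,y+hh/2),'hole' if par>=0 else '', 'z8',np.round(circ(c,ct,8),1),'z40',np.round(circ(c,ct,40),1),'z12',np.round(circ(c,ct,12),1))
E
```

```text
top (490.0, 273.5)  z8 [ 351.8 -624.3   98.8  256.9] z40 [ 352.6 -607.3   96.   249.6] z12 [ 351.9 -622.2   98.4  256. ]
top (285.5, 225.5)  z8 [ 442.3 -106.4   35.6   36. ] z40 [ 440.5 -104.3   34.6   35. ] z12 [ 442.1 -106.1   35.5   35.9]
top (338.0, 212.0)  z8 [ 475.5 -240.5   57.8   58.1] z40 [ 472.7 -234.6   56.1   56.5] z12 [ 475.2 -239.8   57.6   57.9]
top (144.0, 188.5)  z8 [538.5 256.1  18.2  22.2] z40 [533.9 247.8  17.7  21.6] z12 [537.9 255.   18.2  22.1]
top (69.5, 200.0)  z8 [511.1 448.3   5.2  96.7] z40 [507.2 434.5   5.   93.9] z12 [510.6 446.6   5.1  96.3]
top (144.0, 188.5)  z8 [538.2 257.7 115.9 116.8] z40 [533.6 249.4 112.6 113.4] z12 [537.6 256.7 115.5 116.3]
top (144.0, 188.5) hole z8 [538.8 256.8  46.4  50.3] z40 [534.2 248.5  45.   48.8] z12 [538.3 255.7  46.2  50.1]
top (267.0, 166.0)  z8 [595.2 -60.7  38.9  40.1] z40 [589.  -59.9  37.8  38.9] z12 [594.4 -60.6  38.8  39.9]
top (267.0, 166.5) hole z8 [595.  -60.6  26.8  29.1] z40 [588.7 -59.8  26.1  28.3] z12 [594.2 -60.5  26.7  29. ]
top (12.0, 199.5)  z8 [468.9 599.8  51.4 272.7] z40 [466.3 581.7  49.9 264.9
[... 3088 characters left out ...]
129.1] z12 [  615.3 -1083.7    62.8   135.6]
side (464.0, 201.5) hole z8 [   2.4 -145.    35.5  387.7] z40 [  24.1 -101.6   33.6  366.9] z12 [   5.1 -139.6   35.2  385.1]
side (412.5, 4.5)  z8 [ -210.9 -2189.3   219.4   372. ] z40 [ -177.8 -2036.    207.6   352. ] z12 [ -206.8 -2170.2   218.    369.5]
side (339.5, 29.5)  z8 [  284.8 -1708.6   356.6  1327.6] z40 [  291.3 -1581.1   337.4  1256.2] z12 [  285.6 -1692.7   354.2  1318.7]
side (303.5, 21.5)  z8 [  500.9 -1848.5    75.5  1205. ] z40 [  495.7 -1713.4    71.4  1140.2] z12 [  500.2 -1831.6    75.   1196.9]
side (267.0, 2.0)  z8 [  628.1 -2125.8    84.7   641.6] z40 [  616.1 -1975.9    80.1   607. ] z12 [  626.6 -2107.1    84.1   637.2]
```

```bash
python3 -c "
from h import *
go([600,-185,150])"
```

```text
shift units [ 9.906 -4.775  1.621] rot [-3.1407  0.      0.3628]
```

>>> drive_tool(plan=[{"x": 9.9,"y": -4.78,"z": 1.6,"hand": 85},{"x": 9.9,"y": -4.78,"z": 1.6,"hand": 85},{"x": 9.9,"y": -4.78,"z": 1.6,"hand": 85},{"x": 9.9,"y": -4.78,"z": 1.6,"hand": 85},{"x": 9.9,"y": -4.78,"z": 1.6,"hand": 85},{"x": 9.9,"y": -4.78,"z": 1.6,"hand": 85},{"x": 9.9,"y": -4.78,"z": 1.6,"hand": 85},{"x": 9.9,"y": -4.78,"z": 1.6,"hand": 85}], grip_force=40)

```text
invalid input
```

```bash
python3 -c "
from h import *
go([600,-185,150])"
```

```text
shift units [ 9.906 -4.775  1.621] rot [-3.1407  0.      0.3628]
```

>>> drive_tool(plan=[{"x": 0.8,"y": -0.4,"z": 0.1,"ax": 0,"ay": 0,"az": 0,"hand": 85},{"x": 1.6,"y": -0.8,"z": 0.2,"ax": 0,"ay": 0,"az": 0,"hand": 85}], grip_force=40)

```text
clock: 0.4
eef_pos: [282.4, -518.3, 220.9]
tcp_rot: [3.141, -0.0, 0.36]
contact_force: [-1.0, 0.4, 1.2]
opening: 0.995
grasp_force: 0.0
```

>>> drive_tool(plan=[{"x": 8.3,"y": -4.0,"z": 1.4,"ax": 0,"ay": 0,"az": 0,"hand": 85},{"x": 8.3,"y": -4.0,"z": 1.4,"ax": 0,"ay": 0,"az": 0,"hand": 85},{"x": 8.3,"y": -4.0,"z": 1.4,"ax": 0,"ay": 0,"az": 0,"hand": 85},{"x": 8.3,"y": -4.0,"z": 1.4,"ax": 0,"ay": 0,"az": 0,"hand": 85},{"x": 8.3,"y": -4.0,"z": 1.4,"ax": 0,"ay": 0,"az": 0,"hand": 85},{"x": 8.3,"y": -4.0,"z": 1.4,"ax": 0,"ay": 0,"az": 0,"hand": 85},{"x": 8.3,"y": -4.0,"z": 1.4,"ax": 0,"ay": 0,"az": 0,"hand": 85},{"x": 8.3,"y": -4.0,"z": 1.4,"ax": 0,"ay": 0,"az": 0,"hand": 85}])

```text
clock: 1.2
eef_pos: [555.7, -229.9, 160.9]
tcp_rot: [3.141, -0.0, 0.363]
contact_force: [0.4, -1.7, 0.1]
opening: 0.996
grasp_force: 0.0
```

```bash
python3 -c "
from h import *
go([600,-185,150])"
```

```text
shift units [ 1.147 -0.524  0.218] rot [ 3.1415e+00 -1.0000e-04  3.6280e-01]
```

>>> drive_tool(plan=[{"x": 0.6,"y": -0.27,"z": 0.1,"ax": 0,"ay": 0,"az": 0,"hand": 85},{"x": 1.1,"y": -0.5,"z": 0.2,"ax": 0,"ay": 0,"az": 0,"hand": 85},{"x": 1.1,"y": -0.5,"z": 0.2,"ax": 0,"ay": 0,"az": 0,"hand": 85},{"x": 1.1,"y": -0.5,"z": 0.2,"ax": 0,"ay": 0,"az": 0,"hand": 85}])

```text
clock: 1.6
eef_pos: [596.9, -188.3, 150.8]
tcp_rot: [-3.141, 0.001, 0.364]
contact_force: [-0.7, -0.2, -0.3]
opening: 0.998
grasp_force: 0.0
```

```bash
python3 -c "
from h import *
s=monitor.sense();print(s['eef_pos'],s['contact_force'])
c=imaging.camera_info('wrist'); im=imaging.grab_frame('wrist')
print(c['mtx'][0,0],-c['R'].T@c['t'])
for n in [(600,-185,8)]:
  p=c['mtx']@(c['R']@np.array(n)+c['t']); print(p[:2]/p[2])
cv2.imwrite('pics/w1.png',im[:,:,::-1])
for ct,par in blobs(im,150,300):
  x,y,w,h=cv2.boundingRect(ct); print(x+w/2,y+h/2,w,h,par, np.round(circ(c,ct,8),1))
"
```

```text
[ 596.89455199 -188.26906569  150.75468726] [-0.74008845 -0.16552359 -0.25358957]
326.7735403411015 [ 659.03212694 -164.79159476  292.85543288]
[254.29488711 178.60360297]
263.0 312.0 60 54 -1 [ 475.1 -240.9   59.3   60.3]
396.5 228.0 69 64 -1 [ 602.6 -325.1   52.6   71.6]
407.5 237.5 31 29 4 [ 598.3 -338.9   26.8   28. ]
391.5 225.5 41 41 4 [ 605.6 -315.3   29.5   38.3]
257.0 179.5 66 65 -1 [ 599.6 -187.    57.3   58.7]
256.0 179.5 32 31 7 [ 600.  -186.4   27.3   27.6]
98.0 144.0 52 52 -1 [580.1 -47.1  43.3  44.3]
98.5 145.0 35 34 9 [579.8 -48.   27.9  29.4]
```

View pics/w1.png

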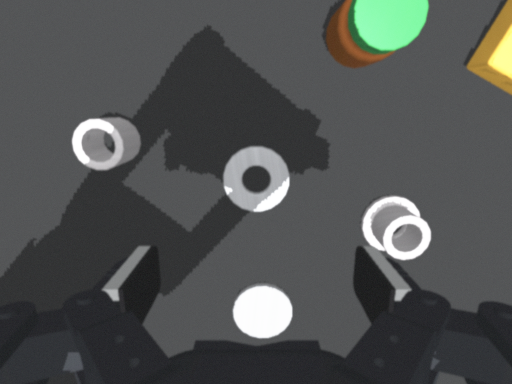

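The washer is at (256,179) in the wrist view, with the hole ray at (600,-186), which matches the other views. The bushing top is at (407,237) and the disc at (263,312). Descending.

```bash
python3 -c "
from h import *
go([600,-186,8])"
```

```text
shift units [ 0.087 -0.029  2.86 ] rot [-3.1414e+00  7.0000e-04  3.6310e-01]
```

>>> drive_tool(plan=[{"x": 0.08,"y": -0.03,"z": 0.8,"ax": 0,"ay": 0,"az": 0,"hand": 72},{"x": 0.08,"y": -0.03,"z": 1.6,"ax": 0,"ay": 0,"az": 0,"hand": 72},{"x": 0.08,"y": -0.03,"z": 2.3,"ax": 0,"ay": 0,"az": 0,"hand": 72},{"x": 0.08,"y": -0.03,"z": 2.7,"ax": 0,"ay": 0,"az": 0,"hand": 72},{"x": 0.08,"y": -0.03,"z": 2.85,"ax": 0,"ay": 0,"az": 0,"hand": 72},{"x": 0.08,"y": -0.03,"z": 2.85,"ax": 0,"ay": 0,"az": 0,"hand": 72},{"x": 0.08,"y": -0.03,"z": 2.85,"ax": 0,"ay": 0,"az": 0,"hand": 72}])

```text
clock: 2.35
eef_pos: [600.9, -186.7, 10.0]
tcp_rot: [3.141, -0.001, 0.362]
contact_force: [-0.2, 0.1, -0.3]
opening: 0.843
grasp_force: 0.0
```

```bash
python3 -c "
from h import *
s=monitor.sense();print(s['eef_pos'],s['contact_force'],s['opening']*85)
c=imaging.camera_info('wrist'); im=imaging.grab_frame('wrist')
cv2.imwrite('pics/w2.png',im[:,:,::-1])
go([600,-186,-5])
"
```

```text
[ 600.85502914 -186.68732797    9.95728759] [-0.19263111  0.11946238 -0.26543475] 71.6139564747251
shift units [-0.018 -0.019  0.305] rot [ 3.1402e+00 -1.8000e-03  3.6230e-01]
```

View pics/w2.png

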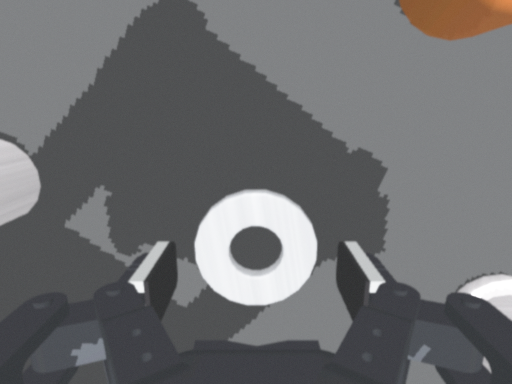

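Washer at (256,247), centred between the pads at x≈170 and x≈340. Lowering gently while watching the force.

>>> drive_tool(plan=[{"x": -0.01,"y": 0,"z": 0.1,"ax": 0,"ay": 0,"az": 0,"hand": 66},{"x": -0.01,"y": 0,"z": 0.2,"ax": 0,"ay": 0,"az": 0,"hand": 66},{"x": -0.01,"y": 0,"z": 0.2,"ax": 0,"ay": 0,"az": 0,"hand": 66},{"x": -0.01,"y": 0,"z": 0.2,"ax": 0,"ay": 0,"az": 0,"hand": 66}])

```text
clock: 2.8
eef_pos: [599.7, -185.9, -1.4]
tcp_rot: [-3.141, 0.0, 0.363]
contact_force: [1.1, 0.1, -0.4]
opening: 0.776
grasp_force: 0.0
```

>>> drive_tool(plan=[{"x": 0,"y": 0,"z": 0.04,"ax": 0,"ay": 0,"az": 0,"hand": 66},{"x": 0,"y": 0,"z": 0.04,"ax": 0,"ay": 0,"az": 0,"hand": 66}])

```text
clock: 3.0
eef_pos: [599.7, -186.0, -3.5]
tcp_rot: [-3.141, 0.0, 0.363]
contact_force: [0.3, 0.3, 0.4]
opening: 0.772
grasp_force: 0.0
```

>>> drive_tool(plan=[{"x": 0,"y": 0,"z": 0.04,"ax": 0,"ay": 0,"az": 0,"hand": 66},{"x": 0,"y": 0,"z": 0.04,"ax": 0,"ay": 0,"az": 0,"hand": 66}])

```text
clock: 3.2
eef_pos: [599.7, -186.0, -5.6]
tcp_rot: [-3.141, 0.0, 0.363]
contact_force: [-0.5, 0.4, 0.0]
opening: 0.771
grasp_force: 0.0
```

>>> drive_tool(plan=[{"x": 0,"y": 0,"z": 0.01,"ax": 0,"ay": 0,"az": 0,"hand": 58},{"x": 0,"y": 0,"z": 0.01,"ax": 0,"ay": 0,"az": 0,"hand": 52},{"x": 0,"y": 0,"z": 0.01,"ax": 0,"ay": 0,"az": 0,"hand": 52},{"x": 0,"y": 0,"z": 0.01,"ax": 0,"ay": 0,"az": 0,"hand": 52},{"x": 0,"y": 0,"z": 0.01,"ax": 0,"ay": 0,"az": 0,"hand": 52}], grip_force=50)

```text
clock: 3.7
eef_pos: [600.4, -186.3, -4.4]
tcp_rot: [3.141, -0.001, 0.363]
contact_force: [-2.7, 0.9, 13.6]
opening: 0.679
grasp_force: 52.6
```

>>> drive_tool(plan=[{"x": 0,"y": 0,"z": -0.2,"ax": 0,"ay": 0,"az": 0,"hand": 52},{"x": 0,"y": 0,"z": -0.6,"ax": 0,"ay": 0,"az": 0,"hand": 52},{"x": 0,"y": 0,"z": -1.2,"ax": 0,"ay": 0,"az": 0,"hand": 52},{"x": 0,"y": 0,"z": -2,"ax": 0,"ay": 0,"az": 0,"hand": 52},{"x": 0,"y": 0,"z": -2.6,"ax": 0,"ay": 0,"az": 0,"hand": 52},{"x": 0,"y": 0,"z": -3,"ax": 0,"ay": 0,"az": 0,"hand": 52},{"x": 0,"y": 0,"z": -3,"ax": 0,"ay": 0,"az": 0,"hand": 52}])

```text
clock: 4.4
eef_pos: [601.7, -186.6, 147.7]
tcp_rot: [3.138, -0.004, 0.363]
contact_force: [0.6, 0.0, -1.5]
opening: 0.67
grasp_force: 53.6
```

```bash
python3 -c "
from h import *
s=monitor.sense();print(s['eef_pos'],s['contact_force'],s['opening']*85,s['grasp_force'])
c=imaging.camera_info('wrist'); im=imaging.grab_frame('wrist')
cv2.imwrite('pics/w3.png',im[:,:,::-1])
for ct,par in blobs(im,140,300):
  x,y,w,h=cv2.boundingRect(ct); print(x+w/2,y+h/2,w,h,par, np.round(circ(c,ct,s['eef_pos'][2]+14),1))
go([537,257.5,150])
t=imaging.camera_info('top'); print('mount axis z12,z92 px',[ (lambda p:p[:2]/p[2])(t['mtx']@(t['R']@np.array([537.5,257.5,z])+t['t'])) for z in (12,92)])
"
```

```text
[ 601.67627033 -186.636653    147.6917967 ] [ 0.61518426  0.01686926 -1.51339414] 56.95537867227005 53.609417863190174
171.0 263.0 32 48 -1 [ 588.6 -151.     6.2   27.9]
343.0 262.5 32 49 -1 [ 615.6 -221.8    6.3   28.5]
396.5 235.0 71 66 -1 [ 635.4 -236.8   24.3   33.9]
257.0 271.0 132 150 -1 [ 599.7 -187.7   55.2   69.9]
256.5 260.0 59 48 6 [ 604.  -185.7   22.2   24.7]
104.0 152.0 70 54 -1 [ 626.6 -112.7   20.    27.8]
502.5 60.5 19 39 -1 [ 710.  -243.2    6.3   13. ]
shift units [ 1.962 -8.749 -0.099] rot [ 3.1399e+00 -2.2000e-03  3.6280e-01]
mount axis z12,z92 px [array([142.66185123, 188.20909887]), array([134.09880655, 183.48104391])]
```

View pics/w3.png

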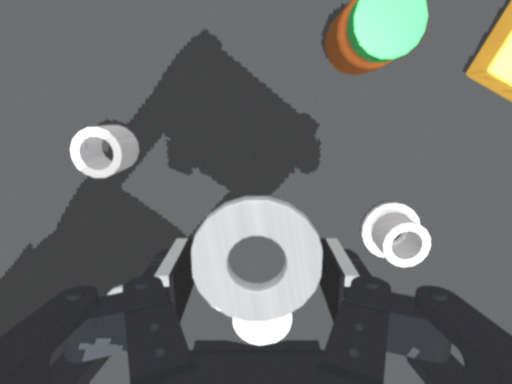

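Washer is held level and central, hole at (256,260). Carrying it to the mount.

>>> drive_tool(plan=[{"x": 0.07,"y": -0.3,"z": 0,"ax": 0,"ay": 0,"az": 0,"hand": 52},{"x": 0.2,"y": -0.9,"z": 0,"ax": 0,"ay": 0,"az": 0,"hand": 52},{"x": 0.36,"y": -1.6,"z": 0,"ax": 0,"ay": 0,"az": 0,"hand": 52},{"x": 0.52,"y": -2.3,"z": 0,"ax": 0,"ay": 0,"az": 0,"hand": 52},{"x": 0.67,"y": -3.0,"z": 0,"ax": 0,"ay": 0,"az": 0,"hand": 52},{"x": 0.83,"y": -3.7,"z": 0,"ax": 0,"ay": 0,"az": 0,"hand": 52},{"x": 0.99,"y": -4.4,"z": 0,"ax": 0,"ay": 0,"az": 0,"hand": 52},{"x": 1.14,"y": -5.1,"z": 0,"ax": 0,"ay": 0,"az": 0,"hand": 52}])

```text
clock: 5.25
eef_pos: [560.6, 74.5, 142.4]
tcp_rot: [-3.141, 0.003, 0.363]
contact_force: [1.2, 0.4, -0.8]
opening: 0.673
grasp_force: 53.6
```

```bash
python3 -c "
from h import *
s=monitor.sense();print(s['eef_pos'],s['opening']*85,s['grasp_force'])
c=imaging.camera_info('wrist'); im=imaging.grab_frame('wrist')
cv2.imwrite('pics/w4.png',im[:,:,::-1])
print([ (lambda p:p[:2]/p[2])(c['mtx']@(c['R']@np.array([537.5,257.5,z])+c['t'])) for z in (12,92)])
go([537,257.5,150])
"
```

```text
[560.6412092   74.53587136 142.40277217] 57.20180725840567 53.60543914139271
[array([ 38.7809693 , 134.88113253]), array([-48.8289584 , 146.75824592])]
shift units [ 0.844 -3.504 -0.143] rot [-3.1383e+00  2.7000e-03  3.6360e-01]
```

View pics/w4.png

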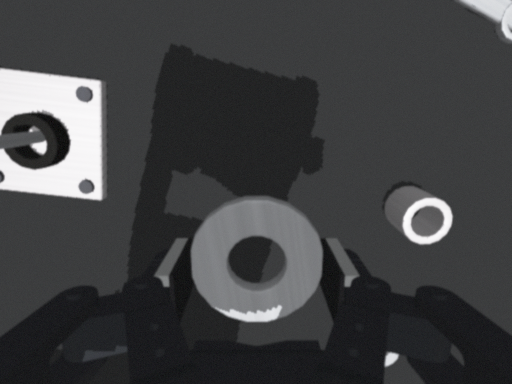

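The plate is at the left with the bolt base near (38,138); predicted (39,135), so it agrees. Moving on.

>>> drive_tool(plan=[{"x": 0.13,"y": -0.55,"z": -0.1,"ax": 0,"ay": 0,"az": 0,"hand": 52},{"x": 0.3,"y": -1.25,"z": -0.14,"ax": 0,"ay": 0,"az": 0,"hand": 52},{"x": 0.47,"y": -1.95,"z": -0.14,"ax": 0,"ay": 0,"az": 0,"hand": 52},{"x": 0.64,"y": -2.65,"z": -0.14,"ax": 0,"ay": 0,"az": 0,"hand": 52},{"x": 0.78,"y": -3.25,"z": -0.14,"ax": 0,"ay": 0,"az": 0,"hand": 52},{"x": 0.84,"y": -3.5,"z": -0.14,"ax": 0,"ay": 0,"az": 0,"hand": 52},{"x": 0.84,"y": -3.5,"z": -0.14,"ax": 0,"ay": 0,"az": 0,"hand": 52},{"x": 0.84,"y": -3.5,"z": -0.14,"ax": 0,"ay": 0,"az": 0,"hand": 52}])

```text
clock: 6.1
eef_pos: [539.1, 250.3, 150.2]
tcp_rot: [3.141, 0.002, 0.363]
contact_force: [0.1, -0.5, -1.6]
opening: 0.671
grasp_force: 53.8
```

```bash
python3 -c "
from h import *
s=monitor.sense();print(s['eef_pos'],s['opening']*85,s['grasp_force'],s['tcp_rot'])
c=imaging.camera_info('wrist'); im=imaging.grab_frame('wrist')
cv2.imwrite('pics/w5.png',im[:,:,::-1])
print([ (lambda p:p[:2]/p[2])(c['mtx']@(c['R']@np.array([537.5,257.5,z])+c['t'])) for z in (12,92)])
go([537,257.5,150])
"
```

```text
[539.05435049 250.32139221 150.2485222 ] 57.040253919256344 53.75006753951311 [3.14104383e+00 1.93049377e-03 3.63416039e-01]
[array([248.09148028, 182.88375666]), array([245.05288734, 211.15959926])]
shift units [ 0.009 -0.158  0.01 ] rot [3.1411e+00 1.5000e-03 3.6260e-01]
```

View pics/w5.png

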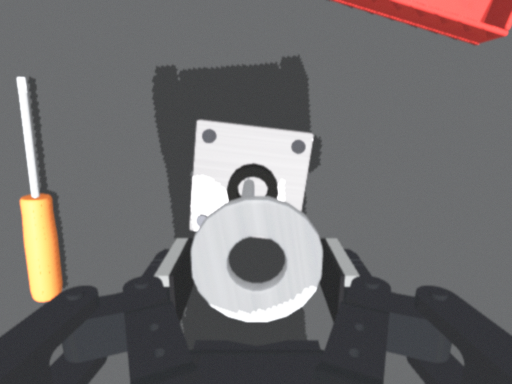

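Mount screws at (209,136), (298,147), (202,220), so the plate centre is ≈(250,183.5) against a prediction of (248,183).

```bash
python3 -c "
from h import *
c=imaging.camera_info('wrist'); print(cast(c,(250,183.5),16), [cast(c,p,16) for p in ((209,136),(298,147),(202,220))])
go([537.5,256.5,60])
"
```

```text
[538.76814574 255.61203778  16.        ] [array([564.80201036, 301.89589523,  16.        ]), array([582.71010709, 228.81319496,  16.        ]), array([492.05938156, 284.09826805,  16.        ])]
shift units [ 0.014 -0.137  1.81 ] rot [3.1411e+00 1.5000e-03 3.6260e-01]
```

>>> drive_tool(plan=[{"x": 0.02,"y": -0.07,"z": 0.1,"ax": 0,"ay": 0,"az": 0,"hand": 52},{"x": 0.02,"y": -0.13,"z": 0.4,"ax": 0,"ay": 0,"az": 0,"hand": 52},{"x": 0.02,"y": -0.13,"z": 0.8,"ax": 0,"ay": 0,"az": 0,"hand": 52},{"x": 0.02,"y": -0.13,"z": 0.95,"ax": 0,"ay": 0,"az": 0,"hand": 52},{"x": 0.02,"y": -0.13,"z": 1.1,"ax": 0,"ay": 0,"az": 0,"hand": 52},{"x": 0.02,"y": -0.13,"z": 1.25,"ax": 0,"ay": 0,"az": 0,"hand": 52},{"x": 0.02,"y": -0.13,"z": 1.4,"ax": 0,"ay": 0,"az": 0,"hand": 52},{"x": 0.02,"y": -0.13,"z": 1.4,"ax": 0,"ay": 0,"az": 0,"hand": 52}])

```text
clock: 6.95
eef_pos: [538.0, 257.2, 80.3]
tcp_rot: [3.141, 0.001, 0.363]
contact_force: [-0.3, 0.1, -0.9]
opening: 0.671
grasp_force: 53.7
```

```bash
python3 -c "
from h import *
s=monitor.sense();print(s['eef_pos'],s['contact_force'],s['wrist_torque'],s['opening']*85,s['grasp_force'])
c=imaging.camera_info('wrist'); im=imaging.grab_frame('wrist')
a=cv2.resize(im[:,:,::-1][120:340,130:390],None,fx=1.5,fy=1.5); b=imaging.grab_frame('side')[200:350,130:310,::-1]; b=cv2.resize(b,(396,330))
cv2.imwrite('pics/w6.png',np.hstack([a,b]))
go([538,256.5,30])
"
```

```text
[537.95531706 257.24483414  80.29061756] [-0.34519412  0.06484692 -0.8789056 ] [-0.03827619 -0.0087896  -0.01297318] 56.9937879150005 53.743971548974514
shift units [-0.017  0.016  1.026] rot [-3.1416e+00 -1.0000e-04  3.6280e-01]
```

View pics/w6.png

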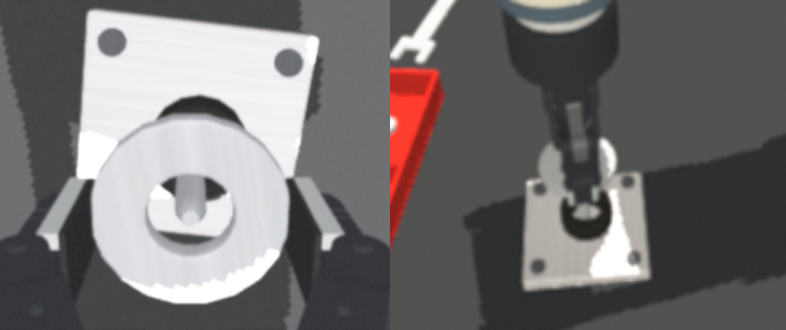

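The bolt tip at (190,215) is inside the washer hole, which is centred at (191,207). Lowering until contact.

>>> drive_tool(plan=[{"x": 0,"y": 0,"z": 0.2,"ax": 0,"ay": 0,"az": 0,"hand": 52},{"x": 0,"y": 0,"z": 0.4,"ax": 0,"ay": 0,"az": 0,"hand": 52},{"x": 0,"y": 0,"z": 0.6,"ax": 0,"ay": 0,"az": 0,"hand": 52},{"x": 0,"y": 0,"z": 0.8,"ax": 0,"ay": 0,"az": 0,"hand": 52},{"x": 0,"y": 0,"z": 0.94,"ax": 0,"ay": 0,"az": 0,"hand": 52},{"x": 0,"y": 0,"z": 1.0,"ax": 0,"ay": 0,"az": 0,"hand": 52},{"x": 0,"y": 0,"z": 1.0,"ax": 0,"ay": 0,"az": 0,"hand": 52}])

```text
clock: 7.75
eef_pos: [538.1, 257.4, 30.6]
tcp_rot: [3.142, 0.001, 0.363]
contact_force: [-0.1, 0.4, -1.2]
opening: 0.668
grasp_force: 53.8
```

>>> drive_tool(plan=[{"x": 0,"y": 0,"z": 0.04,"ax": 0,"ay": 0,"az": 0,"hand": 52},{"x": 0,"y": 0,"z": 0.04,"ax": 0,"ay": 0,"az": 0,"hand": 52}])

```text
clock: 7.95
eef_pos: [538.6, 257.6, 29.4]
tcp_rot: [-3.142, -0.0, 0.363]
contact_force: [-0.5, 0.3, -1.8]
opening: 0.669
grasp_force: 53.8
```

>>> drive_tool(plan=[{"x": 0,"y": 0,"z": 0.03,"ax": 0,"ay": 0,"az": 0,"hand": 52},{"x": 0,"y": 0,"z": 0.03,"ax": 0,"ay": 0,"az": 0,"hand": 52}])

```text
clock: 8.15
eef_pos: [538.4, 257.6, 27.8]
tcp_rot: [-3.142, -0.0, 0.363]
contact_force: [0.2, -0.3, -0.6]
opening: 0.671
grasp_force: 53.8
```

>>> drive_tool(plan=[{"x": 0,"y": 0,"z": 0.02,"ax": 0,"ay": 0,"az": 0,"hand": 52},{"x": 0,"y": 0,"z": 0.02,"ax": 0,"ay": 0,"az": 0,"hand": 52}])

```text
clock: 8.35
eef_pos: [538.6, 257.6, 27.6]
tcp_rot: [-3.142, -0.0, 0.363]
contact_force: [-2.0, -0.9, 8.5]
opening: 0.672
grasp_force: 54.5
```

Seated (8.5 N contact at the expected height). Releasing.

>>> drive_tool(plan=[{"x": 0,"y": 0,"z": 0,"ax": 0,"ay": 0,"az": 0,"hand": 70},{"x": 0,"y": 0,"z": 0,"ax": 0,"ay": 0,"az": 0,"hand": 85},{"x": 0,"y": 0,"z": 0,"ax": 0,"ay": 0,"az": 0,"hand": 85},{"x": 0,"y": 0,"z": 0,"ax": 0,"ay": 0,"az": 0,"hand": 85},{"x": 0,"y": 0,"z": 0,"ax": 0,"ay": 0,"az": 0,"hand": 85}])

```text
clock: 8.85
eef_pos: [538.4, 257.5, 26.6]
tcp_rot: [3.142, 0.0, 0.363]
contact_force: [-0.2, 0.1, -0.3]
opening: 0.995
grasp_force: 0.0
```

>>> drive_tool(plan=[{"x": 0,"y": 0,"z": -0.2,"ax": 0,"ay": 0,"az": 0,"hand": 85},{"x": 0,"y": 0,"z": -0.8,"ax": 0,"ay": 0,"az": 0,"hand": 85},{"x": 0,"y": 0,"z": -1.6,"ax": 0,"ay": 0,"az": 0,"hand": 85},{"x": 0,"y": 0,"z": -2.4,"ax": 0,"ay": 0,"az": 0,"hand": 85},{"x": 0,"y": 0,"z": -2.6,"ax": 0,"ay": 0,"az": 0,"hand": 85},{"x": 0,"y": 0,"z": -2.6,"ax": 0,"ay": 0,"az": 0,"hand": 85}])

```text
clock: 9.45
eef_pos: [539.6, 258.1, 159.2]
tcp_rot: [-3.141, -0.004, 0.363]
contact_force: [1.0, 0.5, 0.6]
opening: 0.999
grasp_force: 0.0
```

```bash
python3 -c "
from h import *
s=monitor.sense();print(s['eef_pos'],s['contact_force'],s['opening']*85)
c=imaging.camera_info('wrist'); im=imaging.grab_frame('wrist')
cv2.imwrite('pics/w7.png',im[60:300,130:390,::-1])
for ct,par in blobs(im,120,300):
  x,y,w,h=cv2.boundingRect(ct); print(x+w/2,y+h/2,w,h,par, np.round(circ(c,ct,40),1))
t=imaging.camera_info('top'); im=imaging.grab_frame('top')
cv2.imwrite('pics/t7.png',im[:,:,::-1])
for ct,par in blobs(im,150,30):
  x,y,w,h=cv2.boundingRect(ct)
  if abs(x+w/2-370)<20 and abs(y+h/2-160)<20: print('bush',x+w/2,y+h/2,w,h,par, np.round(circ(t,ct,40),1))
go([604,-317.5,150])
"
```

```text
[539.62810937 258.09858545 159.23862978] [0.97493573 0.49362639 0.64857624] 84.92883369906906
388.0 273.0 48 56 -1 [508.6 119.2  15.3  73.2]
126.0 273.0 48 56 -1 [423.6 342.   14.7  75.9]
259.0 183.5 122 119 -1 [543.3 259.4 105.8 107. ]
44.0 141.0 22 118 -1 [517.8 430.3   8.  149. ]
bush 367.5 161.5 21 21 -1 [ 599.6 -311.4   49.6   53.8]
bush 370.0 159.5 12 11 92 [ 605.1 -318.5   26.4   27.8]
bush 365.0 161.5 14 17 92 [ 598.7 -305.4   27.8   37.8]
shift units [-2.843 11.216  0.125] rot [3.1415e+00 8.0000e-04 3.6280e-01]
```

View pics/w7.png

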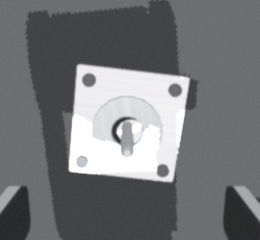

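The washer lies flat on the spacer around the bolt at (127,128) in the crop, and the fingers are clear. Two views put the bushing at (605,-319).

>>> drive_tool(plan=[{"x": -2.83,"y": 11.25,"z": 0.15,"ax": 0,"ay": 0,"az": 0,"hand": 85},{"x": -2.83,"y": 11.25,"z": 0.15,"ax": 0,"ay": 0,"az": 0,"hand": 85},{"x": -2.83,"y": 11.25,"z": 0.15,"ax": 0,"ay": 0,"az": 0,"hand": 85},{"x": -2.83,"y": 11.25,"z": 0.15,"ax": 0,"ay": 0,"az": 0,"hand": 85},{"x": -2.83,"y": 11.25,"z": 0.15,"ax": 0,"ay": 0,"az": 0,"hand": 85},{"x": -2.83,"y": 11.25,"z": 0.15,"ax": 0,"ay": 0,"az": 0,"hand": 85},{"x": -2.83,"y": 11.25,"z": 0.15,"ax": 0,"ay": 0,"az": 0,"hand": 85},{"x": -2.83,"y": 11.25,"z": 0.15,"ax": 0,"ay": 0,"az": 0,"hand": 85}])

```text
clock: 10.35
eef_pos: [583.5, -141.5, 149.4]
tcp_rot: [-3.14, 0.003, 0.363]
contact_force: [-0.2, 0.6, 0.4]
opening: 0.991
grasp_force: 0.0
```

```bash
python3 -c "
from h import *
go([605,-319,150])"
```

```text
shift units [-0.857  3.471 -0.017] rot [-3.1396e+00  2.8000e-03  3.6270e-01]
```

>>> drive_tool(plan=[{"x": -0.22,"y": 0.9,"z": 0,"ax": 0,"ay": 0,"az": 0,"hand": 85},{"x": -0.45,"y": 1.8,"z": 0,"ax": 0,"ay": 0,"az": 0,"hand": 85},{"x": -0.65,"y": 2.6,"z": 0,"ax": 0,"ay": 0,"az": 0,"hand": 85},{"x": -0.8,"y": 3.2,"z": 0,"ax": 0,"ay": 0,"az": 0,"hand": 85},{"x": -0.85,"y": 3.45,"z": 0,"ax": 0,"ay": 0,"az": 0,"hand": 85},{"x": -0.85,"y": 3.45,"z": 0,"ax": 0,"ay": 0,"az": 0,"hand": 85},{"x": -0.85,"y": 3.45,"z": 0,"ax": 0,"ay": 0,"az": 0,"hand": 85}])

```text
clock: 11.05
eef_pos: [605.6, -314.7, 150.2]
tcp_rot: [-3.139, 0.001, 0.363]
contact_force: [0.2, 0.5, -0.4]
opening: 0.999
grasp_force: 0.0
```

```bash
python3 -c "
from h import *
c=imaging.camera_info('wrist'); im=imaging.grab_frame('wrist')
for ct,par in blobs(im,150,300):
  x,y,w,h=cv2.boundingRect(ct); print(x+w/2,y+h/2,w,h,par, np.round(circ(c,ct,40),1))
print(monitor.sense()['eef_pos'])
go([605,-319,60])
go([605,-319,12])"
```

```text
262.5 187.5 59 63 -1 [ 610.8 -317.2   45.6   50.2]
262.5 194.5 35 33 5 [ 605.4 -319.2   26.6   27. ]
[ 605.82689876 -314.35960532  150.6014848 ]
shift units [-0.047  0.084  1.812] rot [-3.1398e+00  1.0000e-03  3.6360e-01]
shift units [-0.046  0.086  2.772] rot [-3.1398e+00  1.0000e-03  3.6360e-01]
```

Hole ray confirms (605.4,-319.2), with a 27 mm hole. Descending around the barrel.

>>> drive_tool(plan=[{"x": -0.04,"y": 0.085,"z": 0.6,"ax": 0,"ay": 0,"az": 0,"hand": 85},{"x": -0.04,"y": 0.085,"z": 1.2,"ax": 0,"ay": 0,"az": 0,"hand": 80},{"x": -0.04,"y": 0.085,"z": 1.8,"ax": 0,"ay": 0,"az": 0,"hand": 75},{"x": -0.04,"y": 0.085,"z": 2.3,"ax": 0,"ay": 0,"az": 0,"hand": 70},{"x": -0.04,"y": 0.085,"z": 2.65,"ax": 0,"ay": 0,"az": 0,"hand": 70},{"x": -0.04,"y": 0.085,"z": 2.75,"ax": 0,"ay": 0,"az": 0,"hand": 70},{"x": -0.04,"y": 0.085,"z": 2.75,"ax": 0,"ay": 0,"az": 0,"hand": 70}])

```text
clock: 11.8
eef_pos: [605.9, -320.0, 13.8]
tcp_rot: [-3.141, 0.001, 0.364]
contact_force: [0.8, -0.1, -0.1]
opening: 0.823
grasp_force: 0.0
```

>>> drive_tool(plan=[{"x": 0,"y": 0,"z": 0,"ax": 0,"ay": 0,"az": 0,"hand": 50},{"x": 0,"y": 0,"z": 0,"ax": 0,"ay": 0,"az": 0,"hand": 32},{"x": 0,"y": 0,"z": 0,"ax": 0,"ay": 0,"az": 0,"hand": 32},{"x": 0,"y": 0,"z": 0,"ax": 0,"ay": 0,"az": 0,"hand": 32},{"x": 0,"y": 0,"z": 0,"ax": 0,"ay": 0,"az": 0,"hand": 32},{"x": 0,"y": 0,"z": 0,"ax": 0,"ay": 0,"az": 0,"hand": 32}], grip_force=40)

```text
clock: 12.4
eef_pos: [606.8, -321.1, 15.8]
tcp_rot: [3.14, -0.002, 0.363]
contact_force: [-0.4, 1.0, 4.6]
opening: 0.461
grasp_force: 39.9
```

>>> drive_tool(plan=[{"x": 0,"y": 0,"z": -0.2,"ax": 0,"ay": 0,"az": 0,"hand": 32},{"x": 0,"y": 0,"z": -0.7,"ax": 0,"ay": 0,"az": 0,"hand": 32},{"x": 0,"y": 0,"z": -1.4,"ax": 0,"ay": 0,"az": 0,"hand": 32},{"x": 0,"y": 0,"z": -2.1,"ax": 0,"ay": 0,"az": 0,"hand": 32},{"x": 0,"y": 0,"z": -2.7,"ax": 0,"ay": 0,"az": 0,"hand": 32},{"x": 0,"y": 0,"z": -3,"ax": 0,"ay": 0,"az": 0,"hand": 32},{"x": 0,"y": 0,"z": -3,"ax": 0,"ay": 0,"az": 0,"hand": 32}])

```text
clock: 13.1
eef_pos: [607.3, -321.6, 167.1]
tcp_rot: [3.138, -0.003, 0.363]
contact_force: [-0.1, -0.5, -0.2]
opening: 0.46
grasp_force: 40.5
```

```bash
python3 -c "
from h import *
s=monitor.sense();print(s['eef_pos'],s['contact_force'],s['opening']*85)
im=imaging.grab_frame('wrist'); c=imaging.camera_info('wrist'); b=imaging.grab_frame('side')[40:200,150:350,::-1]
cv2.imwrite('pics/w8.png',np.hstack([im[:300,100:400,::-1],cv2.resize(b,(375,300))]))
for ct,par in blobs(im,120,300):
  x,y,w,h=cv2.boundingRect(ct); print(x+w/2,y+h/2,w,h,par, np.round(circ(c,ct,s['eef_pos'][2]+26),1))
go([538.4,257.5,165])"
```

```text
[ 607.25638385 -321.57492319  167.09789209] [-0.09071143 -0.51651329 -0.18831063] 39.10525011345267
137.0 268.0 58 46 -1 [ 596.  -275.4   18.1   21.1]
9.0 256.0 18 32 -1 [ 582.8 -228.2    7.4   12.8]
256.5 277.5 95 87 -1 [ 607.9 -320.3   36.4   36.8]
257.0 278.0 68 60 6 [ 607.9 -320.4   25.4   25.7]
256.5 219.5 103 49 -1 [ 626.4 -313.4   25.3   33.2]
shift units [  2.849 -11.285  -0.029] rot [-3.141e+00  5.000e-04  3.627e-01]
```

View pics/w8.png

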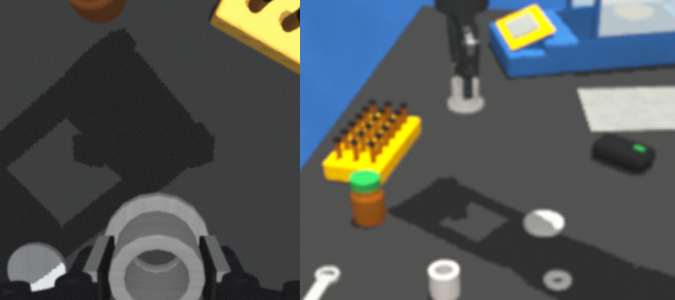

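The bushing is held upright, with its top hole at (256,278) within about 1 mm of the TCP axis. Carrying it over.

>>> drive_tool(plan=[{"x": 0.08,"y": -0.3,"z": 0,"ax": 0,"ay": 0,"az": 0,"hand": 32},{"x": 0.23,"y": -0.9,"z": 0,"ax": 0,"ay": 0,"az": 0,"hand": 32},{"x": 0.4,"y": -1.6,"z": 0,"ax": 0,"ay": 0,"az": 0,"hand": 32},{"x": 0.6,"y": -2.4,"z": 0,"ax": 0,"ay": 0,"az": 0,"hand": 32},{"x": 0.8,"y": -3.2,"z": 0,"ax": 0,"ay": 0,"az": 0,"hand": 32},{"x": 1.0,"y": -4.0,"z": 0,"ax": 0,"ay": 0,"az": 0,"hand": 32},{"x": 1.2,"y": -4.8,"z": 0,"ax": 0,"ay": 0,"az": 0,"hand": 32},{"x": 1.4,"y": -5.6,"z": 0,"ax": 0,"ay": 0,"az": 0,"hand": 32}])

```text
clock: 14.0
eef_pos: [570.1, -31.8, 162.3]
tcp_rot: [-3.14, 0.003, 0.363]
contact_force: [0.3, -0.3, -0.2]
opening: 0.454
grasp_force: 40.5
```

```bash
python3 -c "
from h import *
go([538,256.8,165])"
```

```text
shift units [ 1.449 -5.623 -0.049] rot [-3.1401e+00  2.7000e-03  3.6280e-01]
```

>>> drive_tool(plan=[{"x": 0.2,"y": -0.8,"z": -0.05,"ax": 0,"ay": 0,"az": 0,"hand": 32},{"x": 0.41,"y": -1.6,"z": -0.05,"ax": 0,"ay": 0,"az": 0,"hand": 32},{"x": 0.62,"y": -2.4,"z": -0.05,"ax": 0,"ay": 0,"az": 0,"hand": 32},{"x": 0.82,"y": -3.2,"z": -0.05,"ax": 0,"ay": 0,"az": 0,"hand": 32},{"x": 1.03,"y": -4.0,"z": -0.05,"ax": 0,"ay": 0,"az": 0,"hand": 32},{"x": 1.23,"y": -4.8,"z": -0.05,"ax": 0,"ay": 0,"az": 0,"hand": 32},{"x": 1.39,"y": -5.4,"z": -0.05,"ax": 0,"ay": 0,"az": 0,"hand": 32},{"x": 1.44,"y": -5.6,"z": -0.05,"ax": 0,"ay": 0,"az": 0,"hand": 32}])

```text
clock: 14.8
eef_pos: [537.9, 256.1, 164.9]
tcp_rot: [-3.141, 0.002, 0.365]
contact_force: [-0.4, -0.8, -0.8]
opening: 0.458
grasp_force: 40.6
```

>>> drive_tool(plan=[{"x": 0,"y": 0,"z": 0,"ax": 0,"ay": 0,"az": 0,"hand": 32},{"x": 0,"y": 0,"z": 0,"ax": 0,"ay": 0,"az": 0,"hand": 32},{"x": 0,"y": 0,"z": 0,"ax": 0,"ay": 0,"az": 0,"hand": 32}])

```text
clock: 15.1
eef_pos: [539.8, 251.8, 166.1]
tcp_rot: [3.141, 0.001, 0.362]
contact_force: [-0.3, -0.0, -0.5]
opening: 0.462
grasp_force: 40.5
```

```bash
python3 -c "
from h import *
s=monitor.sense();print(s['eef_pos'],s['opening'],s['grasp_force'])
c=imaging.camera_info('wrist'); im=imaging.grab_frame('wrist')
for ct,par in blobs(im,120,300):
  x,y,w,h=cv2.boundingRect(ct); print(x+w/2,y+h/2,w,h,par, 'z191',np.round(circ(c,ct,s['eef_pos'][2]+26),1),'z12',np.round(circ(c,ct,12),1))
go([538,256.8,100])"
```

```text
[539.79791187 251.81912982 166.08948376] 0.46169036565414856 40.5409560771659
257.0 221.0 148 202 -1 z191 [560.4 260.4  48.2  86.8] z12 [496.  237.4 123.  221.5]
257.0 257.5 40 17 22 z191 [549.  255.2   6.5  14.1] z12 [466.9 224.2  16.5  36.1]
41.5 137.0 23 116 -1 z191 [565.3 342.2   3.5  65.2] z12 [508.5 446.1   9.  166.4]
shift units [-1.000e-03 -1.080e-01  1.326e+00] rot [3.1413e+00 6.0000e-04 3.6140e-01]
```

>>> drive_tool(plan=[{"x": 0,"y": -0.11,"z": 0,"ax": 0,"ay": 0,"az": 0,"hand": 32},{"x": 0,"y": -0.11,"z": 0.3,"ax": 0,"ay": 0,"az": 0,"hand": 32},{"x": 0,"y": -0.11,"z": 0.6,"ax": 0,"ay": 0,"az": 0,"hand": 32},{"x": 0,"y": -0.11,"z": 0.8,"ax": 0,"ay": 0,"az": 0,"hand": 32},{"x": 0,"y": -0.11,"z": 0.95,"ax": 0,"ay": 0,"az": 0,"hand": 32},{"x": 0,"y": -0.11,"z": 1.0,"ax": 0,"ay": 0,"az": 0,"hand": 32},{"x": 0,"y": -0.11,"z": 1.0,"ax": 0,"ay": 0,"az": 0,"hand": 32},{"x": 0,"y": -0.11,"z": 1.0,"ax": 0,"ay": 0,"az": 0,"hand": 32}])

```text
clock: 15.95
eef_pos: [538.3, 258.4, 116.8]
tcp_rot: [-3.142, -0.001, 0.363]
contact_force: [0.7, 0.9, -1.6]
opening: 0.454
grasp_force: 40.5
```

```bash
python3 -c "
from h import *
go([538.2,256.8,85])"
```

```text
shift units [-0.014  0.03   0.636] rot [-3.1416e+00 -5.0000e-04  3.6280e-01]
```

>>> drive_tool(plan=[{"x": -0.01,"y": 0.02,"z": 0.12,"ax": 0,"ay": 0,"az": 0,"hand": 32},{"x": -0.01,"y": 0.02,"z": 0.24,"ax": 0,"ay": 0,"az": 0,"hand": 32},{"x": -0.01,"y": 0.02,"z": 0.36,"ax": 0,"ay": 0,"az": 0,"hand": 32},{"x": -0.01,"y": 0.02,"z": 0.48,"ax": 0,"ay": 0,"az": 0,"hand": 32},{"x": -0.01,"y": 0.02,"z": 0.6,"ax": 0,"ay": 0,"az": 0,"hand": 32},{"x": -0.01,"y": 0.02,"z": 0.65,"ax": 0,"ay": 0,"az": 0,"hand": 32},{"x": -0.01,"y": 0.02,"z": 0.65,"ax": 0,"ay": 0,"az": 0,"hand": 32}])

```text
clock: 16.65
eef_pos: [537.6, 257.1, 83.5]
tcp_rot: [3.142, 0.001, 0.363]
contact_force: [0.4, -0.5, -1.1]
opening: 0.457
grasp_force: 40.5
```

```bash
python3 -c "
from h import *
s=monitor.sense();print(s['eef_pos'],s['contact_force'],s['opening'],s['grasp_force'])
go([538.2,256.8,58])"
```

```text
[537.61397967 257.0722463   83.45079344] [ 0.40779849 -0.53689479 -1.09614407] 0.45665955862244534 40.53796985652298
shift units [0.009 0.009 0.509] rot [3.1415e+00 9.0000e-04 3.6290e-01]
```

No contact with the bolt tip, so the bushing is threaded on it. Continuing down.

>>> drive_tool(plan=[{"x": 0,"y": 0,"z": 0.12,"ax": 0,"ay": 0,"az": 0,"hand": 32},{"x": 0,"y": 0,"z": 0.24,"ax": 0,"ay": 0,"az": 0,"hand": 32},{"x": 0,"y": 0,"z": 0.36,"ax": 0,"ay": 0,"az": 0,"hand": 32},{"x": 0,"y": 0,"z": 0.46,"ax": 0,"ay": 0,"az": 0,"hand": 32},{"x": 0,"y": 0,"z": 0.5,"ax": 0,"ay": 0,"az": 0,"hand": 32},{"x": 0,"y": 0,"z": 0.5,"ax": 0,"ay": 0,"az": 0,"hand": 32}])

```text
clock: 17.25
eef_pos: [537.7, 257.1, 58.6]
tcp_rot: [3.142, 0.001, 0.363]
contact_force: [0.2, 0.3, -0.2]
opening: 0.457
grasp_force: 40.5
```

>>> drive_tool(plan=[{"x": 0,"y": 0,"z": 0.03,"ax": 0,"ay": 0,"az": 0,"hand": 32},{"x": 0,"y": 0,"z": 0.03,"ax": 0,"ay": 0,"az": 0,"hand": 32}])

```text
clock: 17.45
eef_pos: [538.0, 257.2, 57.6]
tcp_rot: [-3.142, -0.0, 0.363]
contact_force: [1.6, 0.9, -1.2]
opening: 0.456
grasp_force: 40.5
```

>>> drive_tool(plan=[{"x": 0,"y": 0,"z": 0.03,"ax": 0,"ay": 0,"az": 0,"hand": 32},{"x": 0,"y": 0,"z": 0.03,"ax": 0,"ay": 0,"az": 0,"hand": 32}])

```text
clock: 17.65
eef_pos: [537.9, 257.2, 56.0]
tcp_rot: [-3.142, 0.0, 0.363]
contact_force: [-0.5, -0.6, -1.2]
opening: 0.456
grasp_force: 40.5
```

>>> drive_tool(plan=[{"x": 0,"y": 0,"z": 0.02,"ax": 0,"ay": 0,"az": 0,"hand": 32},{"x": 0,"y": 0,"z": 0.02,"ax": 0,"ay": 0,"az": 0,"hand": 32}])

```text
clock: 17.85
eef_pos: [538.1, 257.3, 55.8]
tcp_rot: [-3.142, -0.0, 0.363]
contact_force: [-2.0, -0.2, 7.0]
opening: 0.457
grasp_force: 41.2
```

>>> drive_tool(plan=[{"x": 0,"y": 0,"z": 0.02,"ax": 0,"ay": 0,"az": 0,"hand": 32},{"x": 0,"y": 0,"z": 0.02,"ax": 0,"ay": 0,"az": 0,"hand": 32}])

```text
clock: 18.05
eef_pos: [538.3, 257.4, 55.7]
tcp_rot: [-3.142, -0.001, 0.363]
contact_force: [-5.0, -1.8, 16.3]
opening: 0.459
grasp_force: 42.0
```

Seated firmly at the expected height. Releasing and retreating.

>>> drive_tool(plan=[{"x": 0,"y": 0,"z": -0.02,"ax": 0,"ay": 0,"az": 0,"hand": 32},{"x": 0,"y": 0,"z": -0.02,"ax": 0,"ay": 0,"az": 0,"hand": 60},{"x": 0,"y": 0,"z": -0.02,"ax": 0,"ay": 0,"az": 0,"hand": 85},{"x": 0,"y": 0,"z": -0.02,"ax": 0,"ay": 0,"az": 0,"hand": 85},{"x": 0,"y": 0,"z": -0.02,"ax": 0,"ay": 0,"az": 0,"hand": 85},{"x": 0,"y": 0,"z": -0.02,"ax": 0,"ay": 0,"az": 0,"hand": 85}])

```text
clock: 18.65
eef_pos: [537.8, 257.2, 54.8]
tcp_rot: [3.142, 0.0, 0.363]
contact_force: [-0.2, 0.7, 0.3]
opening: 1.001
grasp_force: 0.0
```

>>> drive_tool(plan=[{"x": 0,"y": 0,"z": -0.3,"ax": 0,"ay": 0,"az": 0,"hand": 85},{"x": 0,"y": 0,"z": -0.9,"ax": 0,"ay": 0,"az": 0,"hand": 85},{"x": 0,"y": 0,"z": -1.6,"ax": 0,"ay": 0,"az": 0,"hand": 85},{"x": 0,"y": 0,"z": -2.2,"ax": 0,"ay": 0,"az": 0,"hand": 85},{"x": 0,"y": 0,"z": -2.4,"ax": 0,"ay": 0,"az": 0,"hand": 85},{"x": 0,"y": 0,"z": -2.4,"ax": 0,"ay": 0,"az": 0,"hand": 85},{"x": 0,"y": 0,"z": -2.4,"ax": 0,"ay": 0,"az": 0,"hand": 85}])

```text
clock: 19.35
eef_pos: [537.4, 257.0, 174.5]
tcp_rot: [3.142, 0.001, 0.363]
contact_force: [-0.3, 0.5, 0.2]
opening: 0.996
grasp_force: 0.0
```

```bash
python3 -c "
from h import *
s=monitor.sense();print(s['eef_pos'],s['contact_force'],s['opening'])
c=imaging.camera_info('wrist'); im=imaging.grab_frame('wrist')
P=lambda q:(lambda p:(p[:2]/p[2]).round(1))(c['mtx']@(c['R']@np.array(q,float)+c['t']))
print('expect top',P((538,257.3,80)),'bolt tip',P((538,257.3,92)))
for lo in (90,120,150,180):
 for ct,par in blobs(im,lo,150):
  x,y,w,h=cv2.boundingRect(ct)
  if abs(x+w/2-256)<60 and len(ct)>9: print(lo,x+w/2,y+h/2,w,h,par,'z80',np.round(circ(c,ct,80),1))
"
```

```text
[537.38682835 256.95998409 174.45499592] [-0.2853159   0.46552895  0.21929827] 0.995778536405123
expect top [256.2 196.8] bolt tip [256.2 201.3]
90 256.0 178.5 512 357 -1 z80 [546.4 257.7 251.4 442.3]
120 258.5 176.0 117 114 -1 z80 [551.  262.2  91.1  92.2]
150 259.0 176.5 116 113 -1 z80 [551.  262.3  90.4  91.4]
180 258.5 176.5 115 113 -1 z80 [551.  262.3  89.7  90.8]
180 257.0 196.0 36 30 3 z80 [537.6 257.4  21.9  23.9]
```

The bushing's hole sits at (537.6,257.4) when cast at z = 80, the expected seated height, and the contact height agrees. Handing in.

```bash
python3 -c "
from rig import r
print(r.sign_off())"
```

```text
the job is handed in; nothing more can be done
None
```

I threaded the washer and then the bushing (flange down) onto the bolt above the spacer, let go of both and handed the job in at about 19 s; contact heights and wrist-camera checks matched the seated positions, but `sign_off()` returned no verdict.

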